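# Put the colour-coded chopping boards back in their own slots

### The arm

A 6-joint arm with a two-finger parallel gripper is mounted at the origin on a cart in front of the work surface, level with it; the furniture and walls round the work are solid. World frame = base frame: x ahead of the robot, y to its left, z up, the work surface at z = 0. Lengths are in m, angles in rad, forces in N, time in s.
With the tool pointing down it reaches from about 0.375 to 0.9 m from the base axis. Payload 3.1 kg.
Tool frame: the origin (TCP) lies midway between the tips of the shut fingers; the grasp point (between the pads) lies 19 mm behind it (pinch_z is the distance from the TCP to the grasp point, in m); y points along the fingers, z is the direction in which the jaws open and shut, and the axes are right-handed (so a half turn about y gives the same grasp; the last joint's range is limited). The gripper opens to 87 mm and grips with 3 to 60 N. Pads are 19 mm wide; open, the fingers measure 117 mm over their backs; the gripper's body (75 mm by 190 mm) begins 51 mm behind the grasp point.
Start: joints at [-1.357, 0.527, 1.433, -0, 1.181, -0.178], TCP at [0.239, -0.578, 0.223] pointing down, gripper open.
Joint ranges: [-3.08, 3.08], [-0.75, 2.2], [0.22, 2.44], [-1.43, 4.57], [0, 2.65], [-2.85, 2.85]. Speed limits (rad/s): [2.79, 2.79, 3.14, 3.14, 3.14, 3.14].

### API

Orientations are given as a unit quaternion [x, y, z, w].
In Python, from rig import * gives the robot as it stands.
- The arm moves only by the tool drive_tool, never from a script. Its argument "plan" is a list of rows, each a list of 7 numbers: the shift along the tool's x, y, z in mm, then the turn, a rotation vector about the tool's x, y, z in degrees, then the finger opening in mm, from 0 to 87. A call has 1 to 10 rows; each row is the pose to reach, as a shift and turn from the pose commanded when the call began, along the tool's axes at that moment; what a row does not reach only later rows make up. A row lasts 1/10 s, in which the tool goes at most 50 mm and 8.59 degrees, less where a joint would pass 70% of its speed; a pose out of reach is approached as far as the arm can. A call with a gripper value outside its range is refused whole. The fingers move at their own pace and stop on an object; "newtons" is the grip in N (left out, the last holds). Time passes only in rows, so rows that repeat a pose let the fingers close. It gives the time, the measured TCP pose, the force and the opening at its end, in the units of the state.
- get_obs(): the state, without advancing time (a new reading comes with each control period).
- camera(name): name is "side" or "top" or "wrist"; returns the picture (400x640x3 uint8, blue, green, red); there is no depth.
- get_calibration(name): a dict with "fx", "fy", "cx", "cy" (pixels), "origin" and "rotation" of the camera in the world; the wrist camera has in their place "tool_from_camera" (4x4, takes a point from camera to tool coordinates, whose origin is the TCP and whose axes are the tool frame's). Camera axes: x right, y down, z forward; pixel columns grow to the right and rows downward; lengths in m; the calibration is good to about 2 mm. A picture is of the moment at which its call begins: read the wrist's pose just before it. get_calibration takes no time and is no camera call.
- hand_in(): hands the job in, once; it reports no verdict.
Trained networks look in the newest picture that a camera, given by its name, has taken for a name from the list of things; names that differ only in an ending like _2 or _b are one class to them, and where a whole thing is asked for, a point or a joint stands for the part that bears it (a point fixed in the world has none). Each returns a list of dicts, best first, with "conf" (0 to 1); they miss things now and then, are a little off and sometimes report something else, mostly with a low value. They report only what shows in the picture. A call takes as long as a camera call.
- spot_in(camera, target): "location" ([column, row] in pixels, amid what is visible of it).
- mark_of(camera, target): "location" ([column, row] in pixels: a listed point, or the origin of a listed thing).
The state is a dict: "time": time; "q": joint angles; "joint_velocities": joint speeds; "joint_torque": joint torques, N m; "position": TCP position; "tool_rot": TCP orientation; "ft_force": force on the tool from outside, world axes, zero at the start; "moment": the same for the moment, N m; "grip_width": finger opening in m.
Only numpy, scipy, OpenCV 4.12 (cv2) and the standard library are available. Lean on these libraries where they do the work, as an engineer would, in place of code of your own. Each camera call takes 0.05 s, during which the arm holds its last target. There are 200 camera calls.

### The job

The four colour-coded chopping boards have been put back in the wrong slots of their rack. Swap them round, with the empty white slot as a free spot on the way, so that each board stands in the slot with the tab of its own colour, upright on the slot's floor and roughly centred along it, and the white slot is empty again. Lower the boards into the slots rather than dropping them, keep them upright, never laid down, and do not knock the mug of tea.

Things in the scene. Friction and masses are not known exactly. Their poses are not given: they have to be found in the camera images.
- board_red: red plastic chopping board, loose, 0.2 to 0.4 kg, standing upright on a long edge in a rack slot of another colour: 180 mm long (its x), 12 mm thick (its y), 140 mm high (its z); alike front and back and end for end. Origin: middle of its lower long edge; z up to the top edge, where it can be pinched across its thickness from above. It may lean up to 6 degrees in its slot
- board_green: green plastic chopping board, loose, 0.2 to 0.4 kg, standing upright on a long edge in a rack slot of another colour: 180 mm long (its x), 12 mm thick (its y), 140 mm high (its z); alike front and back and end for end. Origin: middle of its lower long edge; z up to the top edge, where it can be pinched across its thickness from above. It may lean up to 6 degrees in its slot
- board_blue: blue plastic chopping board, loose, 0.2 to 0.4 kg, standing upright on a long edge in a rack slot of another colour: 180 mm long (its x), 12 mm thick (its y), 140 mm high (its z); alike front and back and end for end. Origin: middle of its lower long edge; z up to the top edge, where it can be pinched across its thickness from above. It may lean up to 6 degrees in its slot
- board_yellow: yellow plastic chopping board, loose, 0.2 to 0.4 kg, standing upright on a long edge in a rack slot of another colour: 180 mm long (its x), 12 mm thick (its y), 140 mm high (its z); alike front and back and end for end. Origin: middle of its lower long edge; z up to the top edge, where it can be pinched across its thickness from above. It may lean up to 6 degrees in its slot
- slot_red: red slot of the fixed wooden rack: red strip on its floor with a red tab (30x50 mm, flush) at its front end, centred 113 mm from the origin to -x. Home of the red board. Origin: middle of the slot's floor, where the middle of a seated board's lower edge belongs; x along the slot to the rack's back, y across, z up. Slots are parallel, 70 mm apart in y; their colour order changes
- slot_green: green slot of the fixed wooden rack: green strip on its floor with a green tab (30x50 mm, flush) at its front end, centred 113 mm from the origin to -x. Home of the green board. Origin: middle of the slot's floor, where the middle of a seated board's lower edge belongs; x along the slot to the rack's back, y across, z up. Slots are parallel, 70 mm apart in y; their colour order changes
- slot_blue: blue slot of the fixed wooden rack: blue strip on its floor with a blue tab (30x50 mm, flush) at its front end, centred 113 mm from the origin to -x. Home of the blue board. Origin: middle of the slot's floor, where the middle of a seated board's lower edge belongs; x along the slot to the rack's back, y across, z up. Slots are parallel, 70 mm apart in y; their colour order changes
- slot_yellow: yellow slot of the fixed wooden rack: yellow strip on its floor with a yellow tab (30x50 mm, flush) at its front end, centred 113 mm from the origin to -x. Home of the yellow board. Origin: middle of the slot's floor, where the middle of a seated board's lower edge belongs; x along the slot to the rack's back, y across, z up. Slots are parallel, 70 mm apart in y; their colour order changes
- slot_white: white slot, like the coloured ones, empty (its board is in use elsewhere): a free spot. Same origin, axes, tab. All slots: 15 mm wide for the 12 mm boards, between two wire hoops 135 mm long in x, straight up to 56 mm above the slot floor, then spreading to a 35 mm wide mouth at 76 mm that guides a board in. Slot floors lie 20 mm above the worktop
- tea_mug: orange mug full of tea, loose, standing on the worktop to the left of the rack: 81 mm across, 101 mm high, with a handle. Origin on the worktop between cup and handle (the cup's middle is 17 mm from it along +y, the handle ends 57 mm from it along -y). To be left alone

How it is judged:
By the outcome, as a careful person would: the job done as asked, in the order asked, and still so for the second after the job is handed in, with the robot touching nothing.
It also fails if it takes over 120 s, if anything falls off the work surface, if the arm or the gripper's body presses on something with over 40 N, if the wrist force passes 120 N, or if a joint passes its speed limit or range.

## Working session

There is one attempt and no reset: what is moved stays moved. The work goes in short steps, Python scripts to look and compute and a tool call to move; the robot and the scene stay as the last step left them, time stands still between calls to the robot, and variables do not carry over. Pictures are saved under pics/ and viewed, about 12 in all and at most 16, crops included, and the job is handed in when it is done.

Besides the shell and the picture viewer there is one more tool, called after ">>>" as name(argument=value, ...), one argument or row to a line, values as JSON. drive_tool: Moves the arm, as the interface text tells. Its arguments: {"type":"object","properties":{"plan":{"type":"array","items":{"type":"array","items":{"type":"number"}}},"newtons":{"type":"number"}},"required":["plan"]}

```bash
mkdir -p pics; cat > h.py <<'E'
from rig import *
import numpy as np, cv2
from scipy.spatial.transform import Rotation as R
def ray(name,px):
    c=get_calibration(name)
    d=np.array([(px[0]-c['cx'])/c['fx'],(px[1]-c['cy'])/c['fy'],1.])
    return np.array(c['origin']),np.array(c['rotation'])@d
def onz(name,px,z):
    o,d=ray(name,px); return o+d*(z-o[2])/d[2]
def proj(name,p):
    c=get_calibration(name); v=np.array(c['rotation']).T@(np.array(p)-c['origin'])
    return np.array([c['fx']*v[0]/v[2]+c['cx'],c['fy']*v[1]/v[2]+c['cy']])
E
python3 - <<'E'
from h import *
np.set_printoptions(precision=4,suppress=True)
o=get_obs(); print(o['time'],o['position'],o['tool_rot'],R.from_quat(o['tool_rot']).as_matrix())
for n in('top','side'):
    im=camera(n); cv2.imwrite(f'pics/{n}0.png',im); print(n,get_calibration(n))
for t in ['red','green','blue','yellow','white']:
    for k in('slot_','board_'):
        if k+t=='board_white': continue
        for f in (mark_of,spot_in):
            for n in('top',):
                r=f(n,k+t)[:2]
                print(k+t,f.__name__,[(np.round(q['location'],1),round(q['conf'],2),onz(n,q['location'],0.02 if k=='slot_' or f==mark_of else .16)) for q in r])
r=mark_of('top','tea_mug')[:1];print(r,[onz('top',q['location'],0) for q in r])
E
```

```text
0.0 [ 0.2385 -0.5769  0.2216] [-0.1377  0.6943 -0.6928  0.1376] [[-0.9242 -0.0005  0.3818]
 [-0.3818  0.0021 -0.9242]
 [-0.0004 -1.     -0.0021]]
top {'fx': 371.2060344463027, 'fy': 371.2060344463027, 'cx': 318.70346266184623, 'cy': 201.74549188538646, 'origin': array([0.3741, 0.0664, 0.9314]), 'rotation': array([ 0.7461, -0.6572,  0.071 , -0.0798])}
side {'fx': 374.61882122633347, 'fy': 374.61882122633347, 'cx': 321.73261368210865, 'cy': 202.8381408665779, 'origin': array([ 0.8812, -0.3601,  0.6987]), 'rotation': array([ 0.8939,  0.2855, -0.1048, -0.3293])}
slot_red call []Traceback (most recent call last):
  File "<stdin>", line 12, in <module>
  File "h.py", line 9, in onz
    o,d=ray(name,px); return o+d*(z-o[2])/d[2]
        ~~~^^^^^^^^^
  File "h.py", line 7, in ray
    return np.array(c['origin']),np.array(c['rotation'])@d
                                 ~~~~~~~~~~~~~~~~~~~~~~~^~
ValueError: matmul: Input operand 1 has a mismatch in its core dimension 0, with gufunc signature (n?,k),(k,m?)->(n?,m?) (size 3 is different from 4)
```

View pics/top0.png

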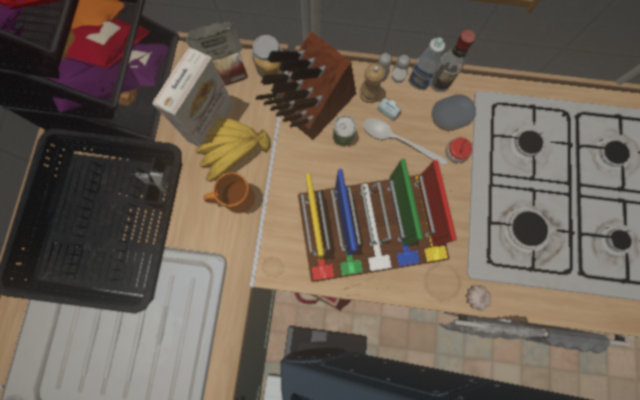

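View pics/side0.png

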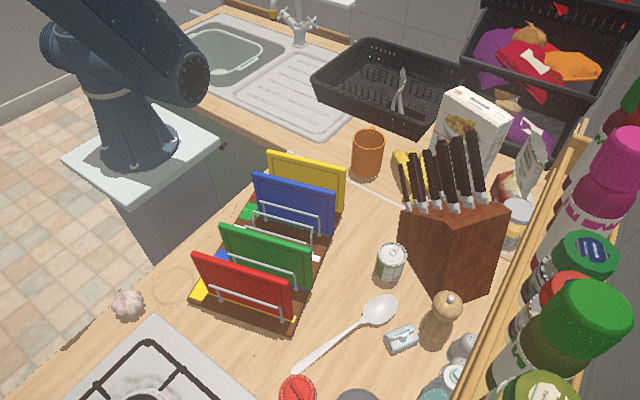

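The top view shows yellow in the red slot (tab at 320,270), blue in the green slot (350,266), white empty (377,262), green in the blue slot (408,257) and red in the yellow slot (436,253). The side view agrees. The mug is left of the rack at (235,190).

```bash
sed -i "s/np.array(c\['rotation'\])/R.from_quat(c['rotation']).as_matrix()/" h.py
python3 - <<'E'
from h import *
np.set_printoptions(precision=4,suppress=True)
for n in('top','side'):
  im=camera(n)
  for t in ['red','green','white','blue','yellow']:
    for k in('slot_','board_'):
        if k+t=='board_white': continue
        for f,z in ((mark_of,.02),(spot_in,.02 if k=='slot_' else .16)):
                fn='mark' if z==.02 and f==mark_of else 'spot'
                print(n,k+t,fn,[(np.round(q['location'],1),round(q['conf'],2),onz(n,q['location'],z)) for q in f(n,k+t)[:2]])
  r=mark_of(n,'tea_mug')[:1];print(r,[onz(n,q['location'],0) for q in r])
im=camera('top'); hsv=cv2.cvtColor(im,cv2.COLOR_BGR2HSV)
cv2.imwrite('pics/crop.png',cv2.resize(im[150:290,290:470],None,fx=4.4,fy=4.2,interpolation=cv2.INTER_CUBIC))
print(get_calibration('wrist'))
E
```

```text
top slot_red mark []
top slot_red spot [(array([323.5, 272. ]), 0.71, array([0.4001, 0.0571, 0.02  ]))]
top board_red mark [(array([424.8, 213.2]), 0.94, array([ 0.5751, -0.176 ,  0.02  ]))]
top board_red spot [(array([437.5, 208.3]), 0.82, array([ 0.5582, -0.1648,  0.16  ]))]
top slot_green mark []
top slot_green spot [(array([349.5, 264.5]), 0.71, array([ 0.4257, -0.0033,  0.02  ]))]
top board_green mark [(array([397. , 206.7]), 0.65, array([ 0.5829, -0.1058,  0.02  ]))]
top board_green spot [(array([406.8, 202.7]), 0.64, array([ 0.5621, -0.0993,  0.16  ]))]
top slot_white mark [(array([372.9, 215.8]), 0.87, array([ 0.5522, -0.0481,  0.02  ]))]
top slot_white spot [(array([375.3, 245.1]), 0.73, array([ 0.4804, -0.0609,  0.02  ])), (array([344.9, 215.4]), 0.49, array([0.5444, 0.0212, 0.02  ]))]
top slot_blue mark [(array([398.1, 212.7]), 0.57, array([ 0.568 , -0.1098,  0.02  ]))]
top slot_blue spot [(array([409.3, 258.1]), 0.77, array([ 0.4594, -0.1459,  0.02  ]))]
top board_blue mark [(array([344.1, 220. ]), 0.79, array([0.5326, 0.0219, 0.02  ])), (array([395.2, 205.1]), 0.68, arra
[... 1687 characters left out ...]
, -0.0055,  0.16  ]))]
side slot_yellow mark [(array([256.4, 303.7]), 0.54, array([ 0.5921, -0.171 ,  0.02  ]))]
side slot_yellow spot [(array([203.1, 295. ]), 0.61, array([ 0.4944, -0.218 ,  0.02  ]))]
side board_yellow mark []
side board_yellow spot [(array([309. , 169.1]), 0.55, array([0.5418, 0.073 , 0.16  ]))]
[{'location': [368.7, 165.0], 'conf': 0.89}] [array([0.5621, 0.307 , 0.    ])]
{'fx': 317.5173738351034, 'fy': 317.5173738351034, 'cx': 317.13958313676926, 'cy': 194.26882820414096, 'tool_from_camera': array([[-0.0008,  0.9674,  0.2534, -0.0707],
       [-0.    , -0.2534,  0.9674, -0.1624],
       [ 1.    ,  0.0008,  0.0002,  0.001 ],
       [ 0.    ,  0.    ,  0.    ,  1.    ]])}
```

View pics/crop.png

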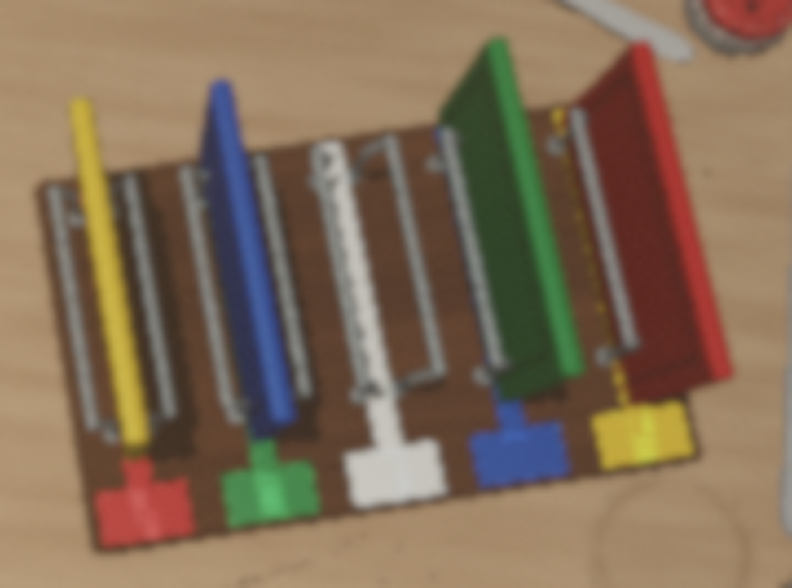

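```bash
cat > rack.py <<'E'
from h import *
np.set_printoptions(precision=4,suppress=True)
C=lambda p:(p[0]/4.4+290-.4,p[1]/4.2+150-.4)
T=np.array([onz('top',C(p),.02)[:2] for p in [(145,513),(271,494),(395,473),(521,455),(643,434)]])
i=np.arange(5)-2; 
u=(i[:,None]*T).sum(0)/10; c=T.mean(0)
print('tabs',T,'pitch',np.linalg.norm(u)); yax=-u/np.linalg.norm(u); xax=np.array([yax[1],-yax[0]])
print('xax yaw',np.degrees(np.arctan2(xax[1],xax[0])))
S=np.array([c+k*-.07*yax+.113*xax for k in i])
if __name__=='__main__':
  print('slots R G W B Y',S)
  for n,a,b in [('yellow',(82,100),(135,445)),('blue',(221,85),(282,425)),('green',(499,40),(571,375)),('red',(642,45),(722,378))]:
    A=onz('top',C(a),.16)[:2];B=onz('top',C(b),.16)[:2]
    k={'yellow':0,'blue':1,'green':3,'red':4}[n]; m=(A+B)/2
    print(n,m,'len',np.linalg.norm(A-B),'yaw',np.degrees(np.arctan2(*(A-B)[::-1])),'off along/across',(m-S[k])@xax,(m-S[k])@yax)
E
python3 rack.py
```

```text
tabs [[ 0.4004  0.0594]
 [ 0.4198 -0.008 ]
 [ 0.4403 -0.0746]
 [ 0.4594 -0.1428]
 [ 0.48   -0.209 ]] pitch 0.07003491314958424
xax yaw 16.488274887167684
slots R G W B Y [[ 0.5086  0.0913]
 [ 0.5285  0.0242]
 [ 0.5483 -0.0429]
 [ 0.5682 -0.1101]
 [ 0.5881 -0.1772]]
yellow [0.5141 0.0931] len 0.17810305426460898 yaw 15.599405249554126 off along/across 0.005790187960972448 0.0001822393805384503
blue [0.5316 0.0261] len 0.17652452192934215 yaw 15.893624176172382 off along/across 0.0035524472986388812 0.0008966987733360999
green [ 0.5733 -0.1074] len 0.17614933570411698 yaw 15.621039309164336 off along/across 0.0056530248074242945 0.0010501808290406403
red [ 0.5802 -0.1782] len 0.17503638337807817 yaw 15.879132886719061 off along/across -0.007825165421539208 0.0012580779344313888
```

Pitch comes out at 70.0 mm and board lengths at about 177 mm, so the fit is consistent. Next: hover over the yellow board.

```bash
cat > go.py <<'E'
# usage: go.py x y z yaw_deg ; tool x = -slot x, tool y down, tool z = -slot y
import sys
from h import *
def go(x,y,z,yaw=16.2):
    o=get_obs(); a=np.radians(yaw); X=-np.array([np.cos(a),np.sin(a),0]); Y=np.array([0,0,-1.])
    M=np.c_[X,Y,np.cross(X,Y)]; Rc=R.from_quat(o['tool_rot']).as_matrix()
    return np.round(1000*Rc.T@(np.array([x,y,z])-o['position']),1), np.round(np.degrees(R.from_matrix(Rc.T@M).as_rotvec()),2)
if __name__=='__main__': print(get_obs()['time'],*go(*map(float,sys.argv[1:])))
E
python3 go.py .514 .093 .24
```

```text
2.25 [-510.5  -17.5 -514.7] [0.   6.25 0.  ]
```

>>> drive_tool(
  plan=[
    [-510,-18,-515,0,6.25,0,45],
    [-510,-18,-515,0,6.25,0,45],
    [-510,-18,-515,0,6.25,0,45],
    [-510,-18,-515,0,6.25,0,45],
    [-510,-18,-515,0,6.25,0,45],
    [-510,-18,-515,0,6.25,0,45],
    [-510,-18,-515,0,6.25,0,45],
    [-510,-18,-515,0,6.25,0,45],
    [-510,-18,-515,0,6.25,0,45],
    [-510,-18,-515,0,6.25,0,45],
  ],
  newtons=30,
)

```text
time: 3.25
position: [0.4287, -0.1133, 0.2354]
tool_rot: [0.099, -0.7, 0.7, -0.1]
ft_force: [1.1, -0.7, -0.3]
grip_width: 0.0451
```

```bash
python3 go.py .514 .093 .24
```

```text
3.25 [-139.4   -4.6 -174.3] [-0.04 -0.03 -0.05]
```

>>> drive_tool(
  plan=[
    [-139,-5,-174,0,0,0,45],
    [-139,-5,-174,0,0,0,45],
    [-139,-5,-174,0,0,0,45],
    [-139,-5,-174,0,0,0,45],
    [-139,-5,-174,0,0,0,45],
    [-139,-5,-174,0,0,0,45],
    [-139,-5,-174,0,0,0,45],
  ],
)

```text
time: 3.95
position: [0.5127, 0.091, 0.2398]
tool_rot: [0.1, -0.7, 0.7, -0.1]
ft_force: [-0.1, -0.5, -0.3]
grip_width: 0.0451
```

```bash
cat > wrist.py <<'E'
import sys
from h import *
o=get_obs(); im=camera('wrist'); cv2.imwrite('pics/%s.png'%sys.argv[1],im)
c=get_calibration('wrist'); T=np.eye(4); T[:3,:3]=R.from_quat(o['tool_rot']).as_matrix(); T[:3,3]=o['position']
W=T@np.array(c['tool_from_camera'])
def w_onz(p,z):
    d=W[:3,:3]@np.array([(p[0]-c['cx'])/c['fx'],(p[1]-c['cy'])/c['fy'],1]); return W[:3,3]+d*(z-W[2,3])/d[2]
E
python3 wrist.py w1; python3 go.py .514 .093 .12
```

```text
4.0 [ -2.3 119.8  -2.2] [-0.02  0.    0.06]
```

View pics/w1.png

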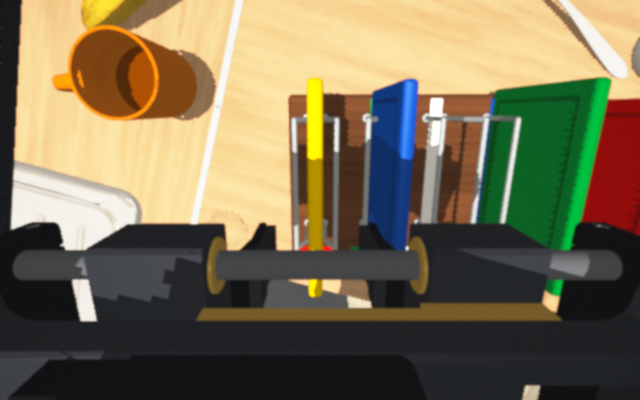

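The wrist view shows the yellow board at column 315, vertical and centred between the fingers. The mug, at (120,75), is well clear. Descending to grip.

>>> drive_tool(
  plan=[
    [-2,40,-2,0,0,0,45],
    [-2,80,-2,0,0,0,45],
    [-2,105,-2,0,0,0,45],
    [-2,120,-2,0,0,0,45],
    [-2,120,-2,0,0,0,45],
    [-2,120,-2,0,0,0,0],
    [-2,120,-2,0,0,0,0],
    [-2,120,-2,0,0,0,0],
    [-2,120,-2,0,0,0,0],
    [-2,120,-2,0,0,0,0],
  ],
  newtons=30,
)

```text
time: 5.0
position: [0.5147, 0.0933, 0.1206]
tool_rot: [0.099, -0.7, 0.7, -0.1]
ft_force: [-0.1, 1.4, 0.5]
grip_width: 0.0128
```

```bash
python3 go.py .514 .093 .12
```

```text
5.0 [0.8 0.6 0.1] [-0.02  0.01 -0.06]
```

>>> drive_tool(
  plan=[
    [0,-20,0,0,0,0,0],
    [0,-60,0,0,0,0,0],
    [0,-110,0,0,0,0,0],
    [0,-155,0,0,0,0,0],
    [0,-170,0,0,0,0,0],
    [2,-170,45,0,0,0,0],
    [4,-170,90,0,0,0,0],
    [5,-170,125,0,0,0,0],
    [6,-170,140,0,0,0,0],
    [6,-170,140,0,0,0,0],
  ],
)

```text
time: 6.0
position: [0.5477, -0.0445, 0.2893]
tool_rot: [-0.099, 0.7, -0.7, 0.098]
ft_force: [0.4, 1.0, -3.4]
grip_width: 0.0119
```

```bash
python3 wrist.py w2; python3 go.py .548 -.043 .29; python3 -c "
from h import *
cv2.imwrite('pics/s2.png',camera('side')); print(get_obs()['ft_force'])"
```

```text
6.05 [-0.8 -0.7  0.5] [ 0.12 -0.1   0.08]
[-0.22523939 -0.03507592 -3.17608812]
```

View pics/w2.png

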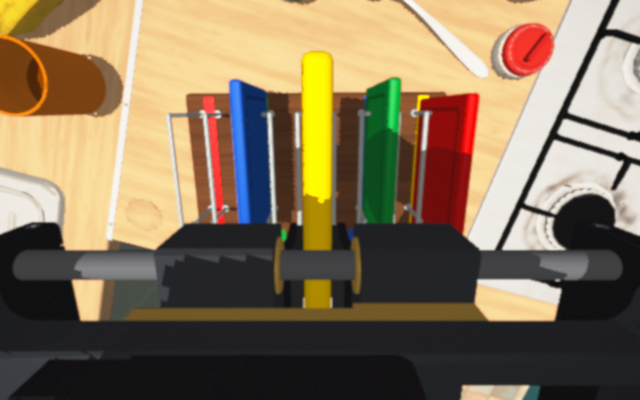

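View pics/s2.png

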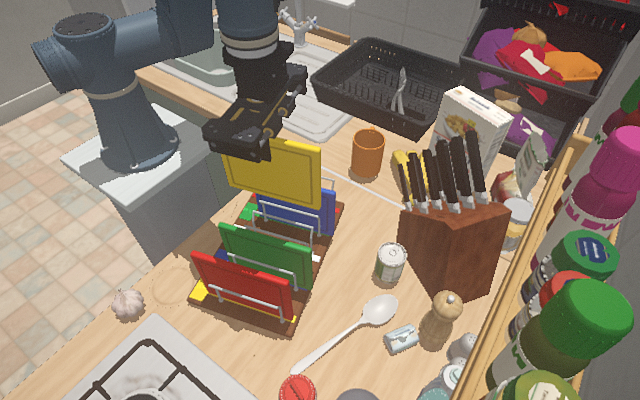

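The held yellow board is centred between the white slot's wires (columns 298 and 334) and hangs level. Lowering.

>>> drive_tool(
  plan=[
    [-1,45,0,0,0,0,0],
    [-1,80,0,0,0,0,0],
    [-1,105,0,0,0,0,0],
    [-1,125,0,0,0,0,0],
    [-1,140,0,0,0,0,0],
    [-1,153,0,0,0,0,0],
    [-1,162,0,0,0,0,0],
    [-1,167,0,0,0,0,0],
    [-1,169,0,0,0,0,0],
    [-1,169,0,0,0,0,0],
  ],
)

```text
time: 7.1
position: [0.5487, -0.0423, 0.1212]
tool_rot: [-0.1, 0.7, -0.7, 0.1]
ft_force: [0.1, -0.6, -2.4]
grip_width: 0.0118
```

>>> drive_tool(
  plan=[
    [0,1,0,0,0,0,0],
    [0,2,0,0,0,0,0],
    [0,2,0,0,0,0,45],
    [0,2,0,0,0,0,45],
    [0,2,0,0,0,0,45],
    [0,-20,0,0,0,0,45],
    [0,-65,0,0,0,0,45],
    [2,-105,20,0,0,0,45],
    [4,-110,65,0,0,0,45],
    [8,-110,110,0,0,0,45],
  ],
)

```text
time: 8.1
position: [0.5734, -0.1514, 0.2338]
tool_rot: [0.099, -0.699, 0.701, -0.102]
ft_force: [0.7, 0.3, -0.9]
grip_width: 0.0449
```

>>> drive_tool(
  plan=[
    [0,0,30,0,0,0,45],
    [0,0,30,0,0,0,45],
    [0,0,30,0,0,0,45],
  ],
)

```text
time: 8.4
position: [0.5796, -0.1795, 0.2305]
tool_rot: [-0.099, 0.701, -0.7, 0.099]
ft_force: [-0.8, 0.2, -0.4]
grip_width: 0.0449
```

```bash
python3 wrist.py w3; python3 go.py .580 -.178 .12
```

```text
8.45 [-9.000e-01  1.104e+02 -1.000e-01] [ 0.1  -0.02  0.06]
```

View pics/w3.png

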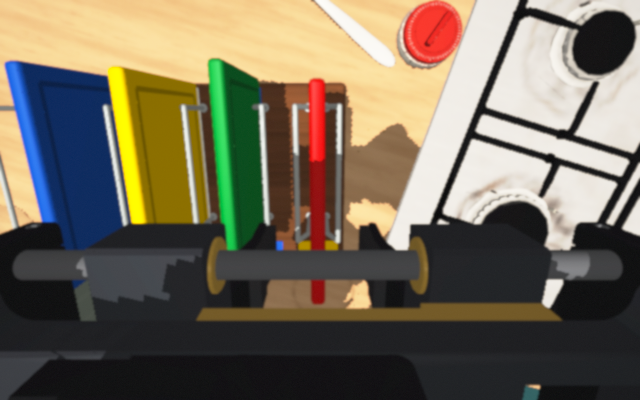

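Yellow stands in the white slot, and the red board is centred under the gripper at column 317. Grasping it.

>>> drive_tool(
  plan=[
    [-1,40,0,0,0,0,45],
    [-1,80,0,0,0,0,45],
    [-1,102,0,0,0,0,45],
    [-1,110,0,0,0,0,45],
    [-1,110,0,0,0,0,45],
    [-1,110,0,0,0,0,0],
    [-1,110,0,0,0,0,0],
    [-1,110,0,0,0,0,0],
    [-1,110,0,0,0,0,0],
    [-1,110,0,0,0,0,0],
  ],
)

```text
time: 9.45
position: [0.5812, -0.1791, 0.1215]
tool_rot: [0.099, -0.7, 0.7, -0.1]
ft_force: [-0.3, 0.7, -0.3]
grip_width: 0.0128
```

```bash
python3 go.py .580 -.178 .12
```

```text
9.45 [ 0.9  1.5 -1.4] [-0.04 -0.01 -0.04]
```

>>> drive_tool(
  plan=[
    [0,-20,0,0,0,0,0],
    [0,-60,0,0,0,0,0],
    [0,-110,0,0,0,0,0],
    [0,-155,0,0,0,0,0],
    [0,-170,0,0,0,0,0],
    [-2,-170,-45,0,0,0,0],
    [-4,-170,-92,0,0,0,0],
    [-6,-170,-140,0,0,0,0],
    [-8,-170,-188,0,0,0,0],
    [-8,-170,-230,0,0,0,0],
  ],
)

```text
time: 10.45
position: [0.5228, 0.0463, 0.2902]
tool_rot: [-0.1, 0.7, -0.7, 0.099]
ft_force: [0.1, 0.9, -3.9]
grip_width: 0.0115
```

>>> drive_tool(
  plan=[
    [0,0,-35,0,0,0,0],
    [0,0,-50,0,0,0,0],
    [0,0,-50,0,0,0,0],
    [0,0,-50,0,0,0,0],
  ],
)

```text
time: 10.85
position: [0.5109, 0.0914, 0.2907]
tool_rot: [0.1, -0.7, 0.7, -0.1]
ft_force: [0.6, 0.7, -3.6]
grip_width: 0.0117
```

```bash
python3 wrist.py w4; python3 go.py .509 .091 .121
```

```text
10.9 [  2.1 169.8  -0.8] [-0.06 -0.04  0.  ]
```

View pics/w4.png

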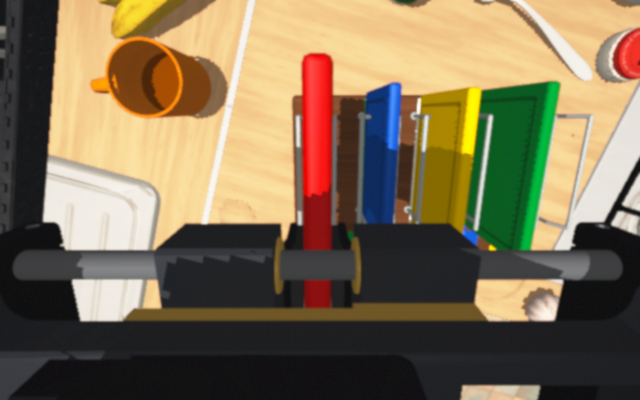

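Red is centred over the red slot, whose wires are at columns 297 and 337. Lowering it.

>>> drive_tool(
  plan=[
    [2,45,0,0,0,0,0],
    [2,80,0,0,0,0,0],
    [2,105,0,0,0,0,0],
    [2,125,0,0,0,0,0],
    [2,140,0,0,0,0,0],
    [2,153,0,0,0,0,0],
    [2,162,0,0,0,0,0],
    [2,167,0,0,0,0,0],
    [2,169,0,0,0,0,0],
    [2,169,0,0,0,0,0],
  ],
)

```text
time: 11.9
position: [0.5093, 0.0911, 0.1222]
tool_rot: [0.099, -0.7, 0.7, -0.1]
ft_force: [-0.2, 0.5, -3.7]
grip_width: 0.0116
```

>>> drive_tool(
  plan=[
    [0,1,0,0,0,0,0],
    [0,2,0,0,0,0,0],
    [0,2,0,0,0,0,45],
    [0,2,0,0,0,0,45],
    [0,2,0,0,0,0,45],
    [0,-20,0,0,0,0,45],
    [0,-65,0,0,0,0,45],
    [0,-105,20,0,0,0,45],
    [0,-110,65,0,0,0,45],
    [0,-110,110,0,0,0,45],
  ],
)

```text
time: 12.9
position: [0.541, -0.0147, 0.2346]
tool_rot: [0.099, -0.699, 0.701, -0.102]
ft_force: [0.1, 0.2, -0.7]
grip_width: 0.0448
```

>>> drive_tool(
  plan=[
    [0,0,30,0,0,0,45],
    [0,0,30,0,0,0,45],
    [0,0,30,0,0,0,45],
  ],
)

```text
time: 13.2
position: [0.5474, -0.0431, 0.2317]
tool_rot: [-0.099, 0.7, -0.7, 0.099]
ft_force: [-0.5, 1.3, -1.1]
grip_width: 0.045
```

```bash
python3 wrist.py w5; python3 go.py .5485 -.0425 .12; python3 -c "
from h import *
im=camera('top');cv2.imwrite('pics/t5.png',im)
a=cv2.imread('pics/w5.png');cv2.imwrite('pics/c5.png',np.vstack([a[40:320,100:540],im[140:290,220:500].repeat(1,0) if 0 else cv2.resize(im[140:290,255:475],(440,300),interpolation=cv2.INTER_CUBIC)]))"
```

```text
13.25 [ -1.5 111.6   0.8] [ 0.07 -0.02  0.06]
```

View pics/c5.png

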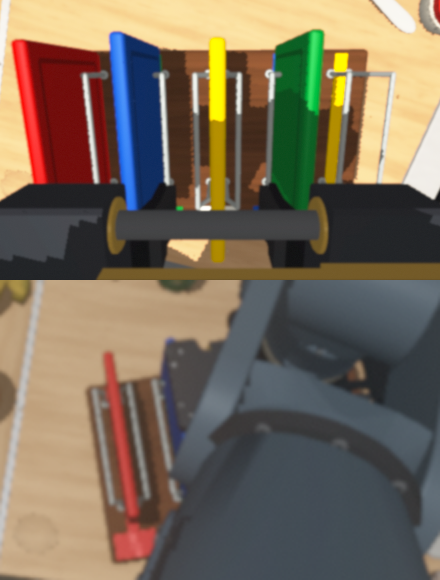

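Red stands in the red slot, and yellow in white is centred under the gripper.

>>> drive_tool(
  plan=[
    [-1,40,1,0,0,0,45],
    [-1,80,1,0,0,0,45],
    [-1,103,1,0,0,0,45],
    [-1,111,1,0,0,0,45],
    [-1,111,1,0,0,0,45],
    [-1,111,1,0,0,0,0],
    [-1,111,1,0,0,0,0],
    [-1,111,1,0,0,0,0],
    [-1,111,1,0,0,0,0],
    [-1,111,1,0,0,0,0],
  ],
)

```text
time: 14.3
position: [0.5492, -0.0436, 0.1215]
tool_rot: [0.099, -0.7, 0.7, -0.1]
ft_force: [0.3, -0.3, 0.4]
grip_width: 0.0128
```

>>> drive_tool(
  plan=[
    [0,-20,0,0,0,0,0],
    [0,-60,0,0,0,0,0],
    [0,-110,0,0,0,0,0],
    [0,-155,0,0,0,0,0],
    [0,-170,0,0,0,0,0],
    [0,-170,45,0,0,0,0],
    [0,-170,90,0,0,0,0],
    [0,-170,125,0,0,0,0],
    [0,-170,140,0,0,0,0],
    [0,-170,140,0,0,0,0],
  ],
)

```text
time: 15.3
position: [0.5879, -0.1799, 0.2899]
tool_rot: [-0.099, 0.7, -0.7, 0.098]
ft_force: [-0.1, -0.2, -3.6]
grip_width: 0.0118
```

```bash
python3 wrist.py w6; python3 go.py .588 -.1775 .121
```

```text
15.35 [ -1.1 168.9   0.2] [ 0.15 -0.1   0.09]
```

View pics/w6.png

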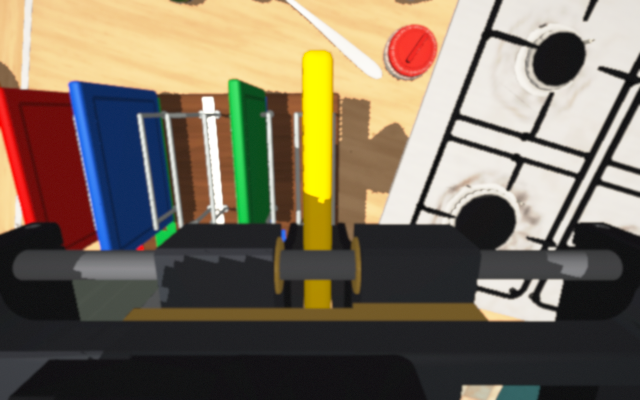

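Yellow is centred over the yellow slot (wires at 298 and 337). Lowering it, then going to blue.

>>> drive_tool(
  plan=[
    [-1,45,0,0,0,0,0],
    [-1,80,0,0,0,0,0],
    [-1,105,0,0,0,0,0],
    [-1,125,0,0,0,0,0],
    [-1,140,0,0,0,0,0],
    [-1,153,0,0,0,0,0],
    [-1,162,0,0,0,0,0],
    [-1,167,0,0,0,0,0],
    [-1,169,0,0,0,0,0],
    [-1,169,0,0,0,0,0],
  ],
)

```text
time: 16.35
position: [0.5892, -0.1776, 0.1222]
tool_rot: [0.099, -0.7, 0.7, -0.1]
ft_force: [0.2, 0.7, -2.6]
grip_width: 0.0119
```

>>> drive_tool(
  plan=[
    [0,1,0,0,0,0,0],
    [0,3,0,0,0,0,0],
    [0,3,0,0,0,0,45],
    [0,3,0,0,0,0,45],
    [0,3,0,0,0,0,45],
    [0,-20,0,0,0,0,45],
    [0,-65,0,0,0,0,45],
    [0,-105,-20,0,0,0,45],
    [0,-110,-65,0,0,0,45],
    [0,-110,-110,0,0,0,45],
  ],
)

```text
time: 17.35
position: [0.5596, -0.0722, 0.2343]
tool_rot: [0.097, -0.699, 0.701, -0.101]
ft_force: [0.6, 0.3, 0.2]
grip_width: 0.045
```

>>> drive_tool(
  plan=[
    [-4,0,-45,0,0,0,45],
    [-4,0,-90,0,0,0,45],
    [-4,0,-100,0,0,0,45],
    [-4,0,-100,0,0,0,45],
    [-4,0,-100,0,0,0,45],
  ],
)

```text
time: 17.85
position: [0.5351, 0.0243, 0.2321]
tool_rot: [0.099, -0.7, 0.7, -0.1]
ft_force: [-1.3, -0.0, -0.5]
grip_width: 0.045
```

```bash
python3 wrist.py w7; python3 go.py .5316 .0255 .12
```

```text
17.9 [  3.1 112.1  -2.7] [-0.06 -0.06 -0.05]
```

View pics/w7.png

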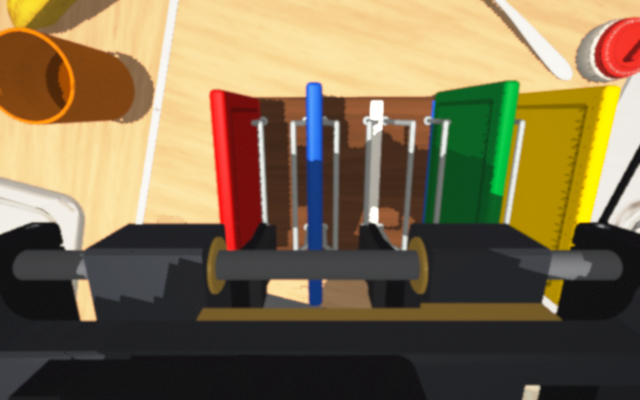

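Blue is centred at column 315, with red and yellow seated. I'll move blue to the white slot.

>>> drive_tool(
  plan=[
    [3,40,-1,0,0,0,45],
    [3,80,-1,0,0,0,45],
    [3,104,-1,0,0,0,45],
    [3,112,-1,0,0,0,45],
    [3,112,-1,0,0,0,45],
    [3,112,-1,0,0,0,0],
    [3,112,-1,0,0,0,0],
    [3,112,-1,0,0,0,0],
    [3,112,-1,0,0,0,0],
    [3,112,-1,0,0,0,0],
  ],
)

```text
time: 18.9
position: [0.5314, 0.0253, 0.1206]
tool_rot: [0.099, -0.7, 0.7, -0.1]
ft_force: [-0.5, 0.6, -0.2]
grip_width: 0.0131
```

>>> drive_tool(
  plan=[
    [0,-20,0,0,0,0,0],
    [0,-60,0,0,0,0,0],
    [0,-110,0,0,0,0,0],
    [0,-155,0,0,0,0,0],
    [0,-170,0,0,0,0,0],
    [2,-170,40,0,0,0,0],
    [4,-170,65,0,0,0,0],
    [4,-170,70,0,0,0,0],
    [4,-170,70,0,0,0,0],
    [4,-170,70,0,0,0,0],
  ],
)

```text
time: 19.9
position: [0.5459, -0.0422, 0.2892]
tool_rot: [-0.1, 0.701, -0.699, 0.099]
ft_force: [-0.3, 0.7, -2.6]
grip_width: 0.0119
```

```bash
python3 go.py .5485 -.043 .121
```

```text
19.9 [ -2.6 168.2   1.9] [0.11 0.01 0.1 ]
```

>>> drive_tool(
  plan=[
    [-2,45,1,0,0,0,0],
    [-2,80,1,0,0,0,0],
    [-2,105,1,0,0,0,0],
    [-2,125,1,0,0,0,0],
    [-2,140,1,0,0,0,0],
    [-2,153,1,0,0,0,0],
    [-2,162,1,0,0,0,0],
    [-2,167,1,0,0,0,0],
    [-2,169,1,0,0,0,0],
    [-2,169,1,0,0,0,0],
  ],
)

```text
time: 20.9
position: [0.5493, -0.0435, 0.1213]
tool_rot: [0.099, -0.7, 0.7, -0.1]
ft_force: [0.4, -0.2, -3.0]
grip_width: 0.0118
```

>>> drive_tool(
  plan=[
    [0,1,0,0,0,0,0],
    [0,3,0,0,0,0,0],
    [0,3,0,0,0,0,45],
    [0,3,0,0,0,0,45],
    [0,3,0,0,0,0,45],
    [0,-20,0,0,0,0,45],
    [0,-65,0,0,0,0,45],
    [-3,-105,20,0,0,0,45],
    [-5,-110,60,0,0,0,45],
    [-5,-110,70,0,0,0,45],
  ],
)

```text
time: 21.9
position: [0.5764, -0.1131, 0.2336]
tool_rot: [0.097, -0.698, 0.702, -0.101]
ft_force: [-0.7, 0.8, 0.4]
grip_width: 0.0452
```

>>> drive_tool(
  plan=[
    [0,0,0,0,0,0,45],
    [0,0,0,0,0,0,45],
  ],
)

```text
time: 22.1
position: [0.572, -0.1085, 0.2298]
tool_rot: [-0.1, 0.701, -0.699, 0.098]
ft_force: [0.5, 0.8, -1.3]
grip_width: 0.0449
```

```bash
python3 wrist.py w8; python3 go.py .573 -.1085 .12
```

```text
22.15 [ -1.2 109.7   1. ] [0.15 0.01 0.15]
```

View pics/w8.png

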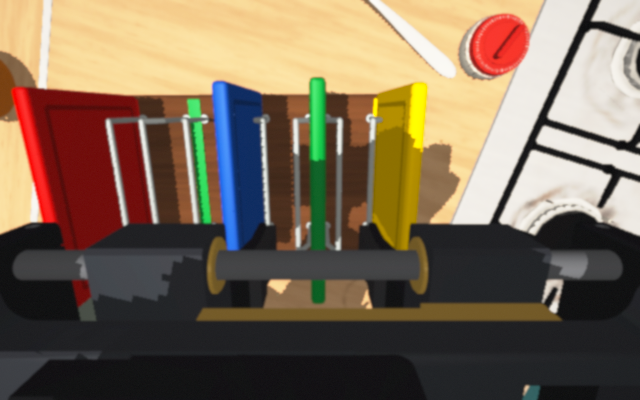

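Blue is in the white slot, the green slot is empty, and green is centred at column 318. Next: green to the green slot.

>>> drive_tool(
  plan=[
    [-1,40,0,0,0,0,45],
    [-1,80,0,0,0,0,45],
    [-1,101,0,0,0,0,45],
    [-1,109,0,0,0,0,45],
    [-1,109,0,0,0,0,45],
    [-1,109,0,0,0,0,0],
    [-1,109,0,0,0,0,0],
    [-1,109,0,0,0,0,0],
    [-1,109,0,0,0,0,0],
    [-1,109,0,0,0,0,0],
  ],
)

```text
time: 23.15
position: [0.5745, -0.1092, 0.1225]
tool_rot: [0.099, -0.7, 0.7, -0.1]
ft_force: [-0.9, -0.5, 0.1]
grip_width: 0.0128
```

>>> drive_tool(
  plan=[
    [0,-20,0,0,0,0,0],
    [0,-60,0,0,0,0,0],
    [0,-110,0,0,0,0,0],
    [0,-155,0,0,0,0,0],
    [0,-170,0,0,0,0,0],
    [2,-170,-45,0,0,0,0],
    [5,-170,-90,0,0,0,0],
    [5,-170,-125,0,0,0,0],
    [5,-170,-140,0,0,0,0],
    [5,-170,-140,0,0,0,0],
  ],
)

```text
time: 24.15
position: [0.5292, 0.0257, 0.2917]
tool_rot: [-0.101, 0.7, -0.7, 0.1]
ft_force: [0.0, -0.5, -2.6]
grip_width: 0.0116
```

```bash
python3 go.py .5285 .0242 .121
```

```text
24.15 [  0.9 170.7   1.3] [0.03 0.17 0.07]
```

>>> drive_tool(
  plan=[
    [0,45,1,0,0,0,0],
    [0,80,1,0,0,0,0],
    [0,105,1,0,0,0,0],
    [0,125,1,0,0,0,0],
    [0,140,1,0,0,0,0],
    [0,153,1,0,0,0,0],
    [0,162,1,0,0,0,0],
    [0,167,1,0,0,0,0],
    [0,169,1,0,0,0,0],
    [0,169,1,0,0,0,0],
  ],
)

```text
time: 25.15
position: [0.5304, 0.023, 0.1228]
tool_rot: [-0.1, 0.7, -0.7, 0.099]
ft_force: [-1.1, 5.7, -3.8]
grip_width: 0.0116
```

>>> drive_tool(
  plan=[
    [0,1,0,0,0,0,0],
    [0,3,0,0,0,0,0],
    [0,3,0,0,0,0,45],
    [0,3,0,0,0,0,45],
    [0,3,0,0,0,0,45],
    [0,-20,0,0,0,0,45],
    [0,-65,0,0,0,0,45],
    [0,-105,20,0,0,0,45],
    [0,-110,60,0,0,0,45],
    [0,-110,70,0,0,0,45],
  ],
)

```text
time: 26.15
position: [0.5537, -0.0483, 0.2357]
tool_rot: [0.096, -0.698, 0.702, -0.102]
ft_force: [1.3, -0.2, -0.3]
grip_width: 0.0448
```

>>> drive_tool(
  plan=[
    [0,0,0,0,0,0,45],
    [0,0,0,0,0,0,45],
  ],
)

```text
time: 26.35
position: [0.5492, -0.0438, 0.2319]
tool_rot: [-0.1, 0.701, -0.7, 0.099]
ft_force: [-0.1, -0.1, -0.5]
grip_width: 0.0454
```

```bash
python3 wrist.py w9; python3 go.py .5485 -.043 .121
```

```text
26.4 [ 1.000e-01  1.108e+02 -2.000e-01] [0.11 0.01 0.14]
```

View pics/w9.png

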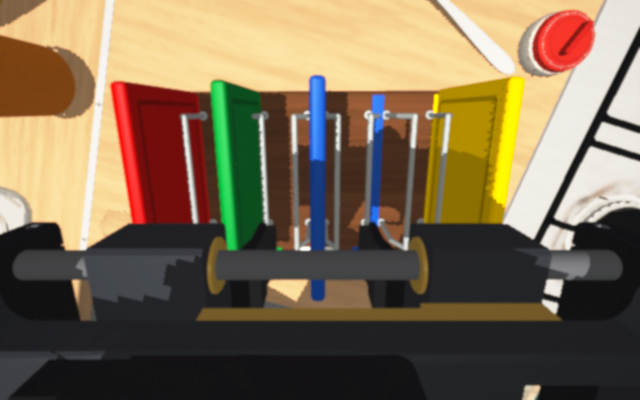

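Green is seated and blue is centred. Last move: blue to the blue slot.

>>> drive_tool(
  plan=[
    [0,40,0,0,0,0,45],
    [0,80,0,0,0,0,45],
    [0,103,0,0,0,0,45],
    [0,111,0,0,0,0,45],
    [0,111,0,0,0,0,45],
    [0,111,0,0,0,0,0],
    [0,111,0,0,0,0,0],
    [0,111,0,0,0,0,0],
    [0,111,0,0,0,0,0],
    [0,111,0,0,0,0,0],
  ],
)

```text
time: 27.4
position: [0.5505, -0.0443, 0.1225]
tool_rot: [0.099, -0.7, 0.7, -0.1]
ft_force: [-0.8, -0.1, -0.8]
grip_width: 0.0132
```

>>> drive_tool(
  plan=[
    [0,-20,0,0,0,0,0],
    [0,-60,0,0,0,0,0],
    [0,-110,0,0,0,0,0],
    [0,-155,0,0,0,0,0],
    [0,-170,0,0,0,0,0],
    [0,-170,40,0,0,0,0],
    [0,-170,65,0,0,0,0],
    [0,-170,70,0,0,0,0],
    [0,-170,70,0,0,0,0],
    [0,-170,70,0,0,0,0],
  ],
)

```text
time: 28.4
position: [0.5687, -0.1104, 0.2911]
tool_rot: [-0.1, 0.701, -0.699, 0.099]
ft_force: [-0.1, -0.4, -2.9]
grip_width: 0.0119
```

```bash
python3 go.py .5682 -.1101 .121
```

```text
28.4 [ 1.000e-01  1.701e+02 -0.000e+00] [0.13 0.   0.1 ]
```

Then release, rise and pull back so that the top camera sees the rack.

>>> drive_tool(
  plan=[
    [0,45,0,0,0,0,0],
    [0,80,0,0,0,0,0],
    [0,105,0,0,0,0,0],
    [0,125,0,0,0,0,0],
    [0,140,0,0,0,0,0],
    [0,153,0,0,0,0,0],
    [0,162,0,0,0,0,0],
    [0,167,0,0,0,0,0],
    [0,169,0,0,0,0,0],
    [0,169,0,0,0,0,0],
  ],
)

```text
time: 29.4
position: [0.5697, -0.1111, 0.1232]
tool_rot: [-0.1, 0.7, -0.7, 0.1]
ft_force: [0.5, 0.3, -3.3]
grip_width: 0.012
```

>>> drive_tool(
  plan=[
    [0,1,0,0,0,0,0],
    [0,3,0,0,0,0,0],
    [0,3,0,0,0,0,45],
    [0,3,0,0,0,0,45],
    [0,3,0,0,0,0,45],
    [0,-20,0,0,0,0,45],
    [0,-65,0,0,0,0,45],
    [0,-105,0,0,0,0,45],
    [0,-120,40,0,0,0,45],
    [0,-120,90,0,0,0,45],
  ],
)

```text
time: 30.4
position: [0.597, -0.1978, 0.2474]
tool_rot: [0.099, -0.698, 0.701, -0.103]
ft_force: [0.9, 0.3, -0.3]
grip_width: 0.0449
```

>>> drive_tool(
  plan=[
    [160,0,330,0,0,0,45],
    [160,0,330,0,0,0,45],
    [160,0,330,0,0,0,45],
    [160,0,330,0,0,0,45],
    [160,0,330,0,0,0,45],
    [160,0,330,0,0,0,45],
    [160,0,330,0,0,0,45],
    [160,0,330,0,0,0,45],
    [160,0,330,0,0,0,45],
    [160,0,330,0,0,0,45],
  ],
)

```text
time: 31.4
position: [0.5331, -0.5587, 0.2422]
tool_rot: [-0.1, 0.701, -0.699, 0.099]
ft_force: [-0.2, 0.6, 0.0]
grip_width: 0.0451
```

```bash
python3 - <<'E'
from h import *
a=camera('top')[140:290,180:480]; b=camera('side')[110:350,160:460]
cv2.imwrite('pics/fin.png',np.vstack([cv2.resize(a,(600,300),interpolation=cv2.INTER_CUBIC),cv2.resize(b,(375,300))[:, :].copy() if 0 else cv2.copyMakeBorder(cv2.resize(b,(375,300)),0,0,0,225,cv2.BORDER_CONSTANT)]))
for n in('yellow','red','green','blue'):
    for c in('top','side'): print(n,c,[np.round(onz(c,q['location'],.02),3) for q in mark_of(c,'board_'+n)[:1]])
print([np.round(onz('top',q['location'],0),3) for q in mark_of('top','tea_mug')[:1]])
E
```

```text
yellow top [array([ 0.587, -0.184,  0.02 ])]
yellow side [array([ 0.591, -0.176,  0.02 ])]
red top [array([0.512, 0.094, 0.02 ])]
red side []
green top [array([0.528, 0.02 , 0.02 ])]
green side [array([0.531, 0.012, 0.02 ])]
blue top [array([ 0.57 , -0.111,  0.02 ])]
blue side [array([ 0.573, -0.112,  0.02 ])]
[array([0.557, 0.304, 0.   ])]
```

View pics/fin.png

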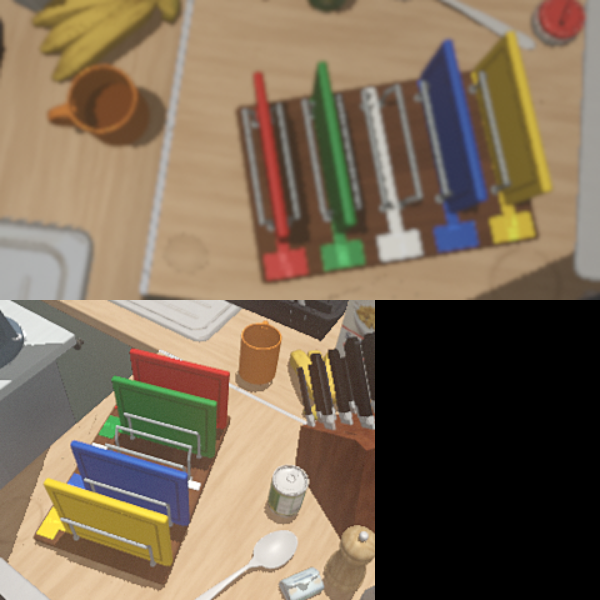

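Every board stands upright and centred in the slot of its own colour. The white slot is empty, the mug has not moved, and the arm is clear of the rack.

```bash
python3 -c "
from rig import *
print(hand_in())"
```

```text
the job is handed in; nothing more can be done
None
```

The job is handed in: all four boards now stand upright in the slots of their own colour, and the white slot is empty again. I did it in six lift-and-lower moves, swapping red with yellow and then blue with green, using the white slot each time. The arm's clock read about 32 s of the 120 s allowed.

- **Pictures:** the last top and side pictures show each board upright and centred in its slot, and the gripper well away from the rack.
- **Board positions:** the networks put the boards within about 7 mm of their slot middles. The exception is the side-camera reading for green, about 12 mm off across the slot. The pictures and the top camera (about 4 mm off) don't bear that out, so I took it as network error.
- **Missed detection:** the side camera's network did not find the red board, although it shows plainly in that picture. The top camera placed it within about 5 mm of its slot.
- **Mug:** it reads within about 9 mm of where it started, which is within the detection error, and no move came near it.
- **Forces:** the wrist readings printed after each move stayed under about 7 N. I did not record the peaks in between.

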